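# Make up the bicycle kit and the shelf kit

### The job

Make up two job kits from the stock on the bench: for the bicycle job the blue pot and the battery go into the red tray, for the shelf job the wooden offcut and the hex bolt go into the yellow tray. In each tray the pot or block goes in the middle of the wide bay and the battery or bolt in the middle of the narrow bay, flat on the floor and the same way up as it stood. Knock nothing over, and leave the green pot and the padlock where they are.

Things in the scene. Friction and masses are not known exactly. Their poses are not given: they have to be found in the camera images.
- red_tray: red plastic kit tray, fixed flat on the bench, 128 (x) x 76 (y) mm, low lugs add 7 mm at each end. Two dark-lined bays side by side along x: the wide bay, 72 x 68 mm inside, centred at x = -24 mm, y = 0; the narrow bay, 44 x 68 mm, centred at x = +38 mm, y = 0. Bay floors 4 mm above the bench, wall tops 10 mm. Origin: centre of its underside; z up.
- yellow_tray: yellow plastic kit tray, fixed flat on the bench, 128 (x) x 76 (y) mm, low lugs add 7 mm at each end. Two dark-lined bays side by side along x: the wide bay, 72 x 68 mm inside, centred at x = -24 mm, y = 0; the narrow bay, 44 x 68 mm, centred at x = +38 mm, y = 0. Bay floors 4 mm above the bench, wall tops 10 mm. Origin: centre of its underside; z up.
- blue_pot: blue round screw-top pot, 52 mm diameter, 50 mm high, about 80 g. Origin: centre of its underside; z up.
- battery: AA battery standing on end, dark blue with a light band, 14 mm diameter, 51 mm high, about 24 g. Origin: centre of its underside; z up its axis.
- offcut: small wooden offcut block lying flat, 27 mm wide, 50 mm long, 22 mm high, about 30 g. Origin: centre of its underside; z up. Its sides are skew to its frame: the 27 mm width runs along the direction 0.611 rad (35 degrees) counter-clockwise, seen from above, from its x axis.
- hex_bolt: grey steel hex bolt standing on its head: head 17 mm across and 6 mm high at the bottom, shank 9 mm diameter above it, 61 mm high in all, about 30 g. Origin: centre of the underside of the head; z up the shank.
- green_pot: green round screw-top pot, 64 mm diameter, 45 mm high; in neither kit, to be left where it is. Origin: centre of its underside; z up.
- padlock: brass padlock lying flat, 67 mm (x, shackle to +x) by 40 mm by 18 mm high; in neither kit, to be left where it is. Origin: centre of its underside; z up. (Fixed round the work: vice, 170 mm high, x up to 0.62, y -0.13 to 0.03 m; radio, 320 mm high, from x = 0.67, y 0.06 to 0.31 m. A thing standing behind the vice, x about 0.68, has finger room only to its left and right.)
Not all that is in view belongs to the job. There is more than one size of the blue_pot; the job needs the larger.

How it is judged:
By the outcome, as a careful person would: the job done as asked, in the order asked, and still so for the second after the job is handed in, with the robot touching nothing.
It also fails if it takes over 120 s, if anything falls off the work surface, if the arm or the gripper's body presses on something with over 40 N, if the wrist force passes 120 N, or if a joint passes its speed limit or range.

### The arm

A 6-joint arm with a two-finger parallel gripper is mounted at the origin on a cart in front of the work surface, level with it; the furniture and walls round the work are solid. World frame = base frame: x ahead of the robot, y to its left, z up, the work surface at z = 0. Lengths are in m, angles in rad, forces in N, time in s.
With the tool pointing down it reaches from about 0.375 to 0.975 m from the base axis. Payload 3.8 kg.
Tool frame: the origin (TCP) lies on the centre line of the jaws, within the pads' length; the fingertips stand 8 mm ahead of it and the grasp point (between the pads) lies 11 mm behind it; z points along the fingers, y is the line along which they close (so a half turn about z gives the same grasp; the last joint's range is limited). The gripper opens to 85 mm and grips with 20 to 120 N. Pads are 22 mm wide; open, the fingers measure 114 mm over their backs; the gripper's body (76 mm by 85 mm) begins 54 mm behind the grasp point. The pads swing forward as they close: fully open they stand 13 mm farther back than shut.
Start: joints at [1.069, 0.264, 1.604, -0, 1.274, -0.037], TCP at [0.303, 0.603, 0.211] pointing down, gripper open.
Joint ranges: [-2.63, 2.63], [-0.94, 2.18], [0.31, 2.57], [-1.31, 4.45], [0, 2.66], [-2.55, 2.55]. Speed limits (rad/s): [2.57, 2.57, 3.14, 3.14, 3.14, 3.14].

### API

Orientations are given as a unit quaternion [x, y, z, w].
In Python, from workcell import ctrl, imaging gives the robot as it stands. The module is installed in compiled form; this text tells all that it offers.
- The arm moves only by the shell command python3 -m creep 'ROWS' [FORCE]. ROWS is JSON, a list of rows, each a list of 7 numbers: the turn, a rotation vector about the tool's x, y, z in degrees, then the shift along the tool's x, y, z in mm, then the opening, from 0 (shut) to 1 (fully open). In form: [[ax, ay, az, tx, ty, tz, claw], ...]. A call has exactly 8 rows; each row is the pose to reach, as a shift and turn from the pose commanded when the call began, along the tool's axes at that moment; what a row does not reach only later rows make up. A row lasts 1/8 s, in which the tool goes at most 62.5 mm and 10.7 degrees, less where a joint would pass 70% of its speed; a pose out of reach is approached as far as the arm can. A call with a gripper value outside its range is refused whole. The fingers move at their own pace and stop on an object; FORCE is the grip in N (left out, the last holds). Time passes only in rows, so rows that repeat a pose let the fingers close, or fill a call up. It gives the time, the measured TCP pose, the force, the opening and the grip force at its end, in the units of the state.
- ctrl.state(): the state, without advancing time (a new reading comes with each control period).
- imaging.read_camera(name): name is "scene" or "top" or "wrist"; returns (picture, depth): 384x512x3 uint8, blue, green, red; 384x512 float32, m along the optical axis (not along the pixel's ray), 0 where there is no reading.
- imaging.get_calibration(name): a dict with "intrinsics" (3x3 intrinsics, pixels), "R" (3x3) and "t" (3): a world point X has camera coordinates R X + t. Camera axes: x right, y down, z forward; pixel columns grow to the right and rows downward; lengths in m; the calibration is good to about 2 mm. The wrist camera is an equidistant fisheye: a pixel r from the principal point sees the ray r / f radians off the axis. A picture is of the moment at which its call begins: read the wrist's pose just before it. get_calibration takes no time and is no camera call; for the wrist camera it gives the pose at the moment of the call.
- ctrl.close_job(): hands the job in; it is judged then, once.
The state is a dict: "clock": time; "joint_positions": joint angles; "dq": joint speeds; "joint_torque": joint torques, N m; "position": TCP position; "tcp_rot": TCP orientation; "ft_force": force on the tool from outside, world axes, zero at the start; "moment": the same for the moment, N m; "opening": opening from 0.0 (shut) to 1.0 (fully open); "grip_force": force on a finger pad.
Only numpy, scipy, OpenCV 4.12 (cv2) and the standard library are available. Lean on these libraries where they do the work, as an engineer would, in place of code of your own. Each camera call takes 0.05 s, during which the arm holds its last target. There are 200 camera calls.

## Working session

There is one attempt and no reset: what is moved stays moved. The work goes in short steps, Python scripts to look and compute and a shell command to move; the robot and the scene stay as the last step left them, time stands still between calls to the robot, and variables do not carry over. Pictures are saved under pics/ and viewed, at most 16 in all, crops included, and the job is handed in when it is done.

```bash
mkdir -p pics
cat > h.py <<'E'
import numpy as np, cv2
from workcell import ctrl, imaging
def grab(n):
    c=imaging.get_calibration(n); p,d=imaging.read_camera(n); return p,d,c
def cloud(d,c):
    K=np.array(c["intrinsics"]);R=np.array(c["R"]);t=np.array(c["t"])
    v,u=np.mgrid[0:d.shape[0],0:d.shape[1]]
    X=np.stack([(u-K[0,2])/K[0,0]*d,(v-K[1,2])/K[1,1]*d,d],-1)
    return (X-t)@R
E
python3 - <<'E'
from h import *
s=ctrl.state(); print({k:np.round(v,3).tolist() for k,v in s.items()})
for n in("top","scene"):
    p,d,c=grab(n); np.savez(n+".npz",p=p,d=d,**{k:np.array(v) for k,v in c.items() if k in("intrinsics","R","t")})
    cv2.imwrite(f"pics/{n}0.png",cv2.resize(p,(800,600)) ); print(n,c)
E
```

```text
{'clock': 0.0, 'joint_positions': [1.069, 0.265, 1.605, -0.0, 1.274, -0.037], 'dq': [0.001, 0.001, -0.001, -0.001, -0.001, 0.001], 'joint_torque': [-0.0, -51.511, -36.732, -0.0, 0.013, -0.0], 'position': [0.302, 0.603, 0.21], 'tcp_rot': [0.23, 0.973, -0.001, -0.0], 'ft_force': [0.183, -0.172, -0.292], 'moment': [0.008, 0.051, -0.044], 'grip_force': 0.0, 'opening': 0.998}
top {'intrinsics': array([[414.14581546,   0.        , 256.49434714],
       [  0.        , 414.14581546, 187.68077757],
       [  0.        ,   0.        ,   1.        ]]), 'R': array([[ 7.61131895e-02, -9.97099134e-01, -3.15554141e-04],
       [-9.70776756e-01, -7.40316363e-02, -2.28280106e-01],
       [ 2.27594535e-01,  1.76814596e-02, -9.73595447e-01]]), 't': array([0.0932109 , 0.55978371, 0.78120307])}
scene {'intrinsics': array([[365.4536348 ,   0.        , 257.55393899],
       [  0.        , 365.4536348 , 196.58674629],
       [  0.        ,   0.        ,   1.        ]]), 'R': array([[ 0.99931133, -0.03457288,  0.01347551],
       [-0.01214499, -0.64790428, -0.76162494],
       [ 0.03506241,  0.76093677, -0.64787797]]), 't': array([-0.5356132 ,  0.13821905,  0.745368  ])}
```

View pics/top0.png

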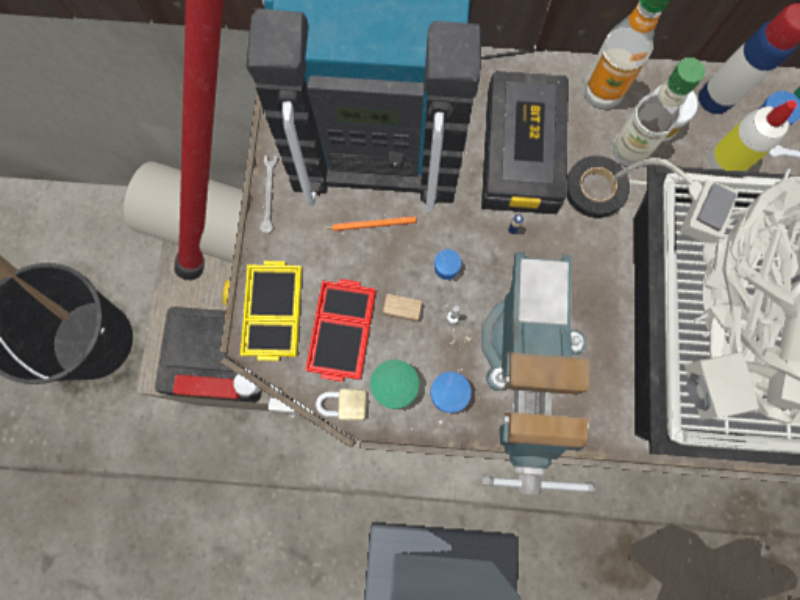

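View pics/scene0.png

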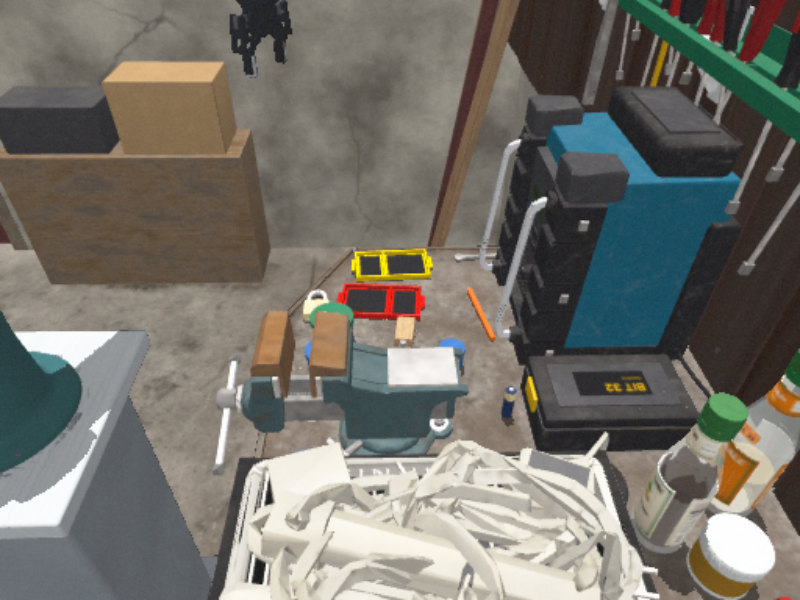

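The top view (800×600) shows the yellow tray at (272,310), wide bay up; the red tray at (342,330), wide bay down; the large blue pot at (452,392), with a smaller decoy at (448,264). The battery is at (516,224), the bolt at (454,315), the offcut at (403,307), the green pot at (395,384) and the padlock at (343,405). The scene view shows the battery standing between the vice and the black case.

Run:
```python
from h import *
z=np.load("top.npz"); p,d=z["p"],z["d"]; P=cloud(d,dict(z)); f=512/800
hsv=cv2.cvtColor(p,cv2.COLOR_BGR2HSV)
obj=dict(bigblue=(452,392,30,.050),small=(448,264,22,.03),green=(395,384,32,.045),battery=(516,224,16,.051),bolt=(454,315,14,.061),offcut=(403,307,28,.022),padlock=(343,405,35,.018))
for n,(u,v,r,h) in obj.items():
    u,v,r=[int(a*f) for a in(u,v,r)]
    Q=P[v-r:v+r+1,u-r:u+r+1].reshape(-1,3); Q=Q[(Q[:,2]>.008)&(Q[:,2]<.1)]
    zt=np.percentile(Q[:,2],95); T=Q[Q[:,2]>zt-.006]
    rect=cv2.minAreaRect((T[:,:2]*1000).astype(np.float32))
    print(n,"ztop",zt.round(4),"n",len(T),"mid",((T.min(0)+T.max(0))/2).round(4)[:2],"mean",T.mean(0).round(4)[:2],"ext",np.ptp(T,0).round(3)[:2],"rect",np.round(rect[0],1),np.round(rect[1],1),round(rect[2],1))
for n,lo,hi,c in(("yellow",(22,120,100),(35,255,255),(272,310)),("red",(0,150,90),(6,255,255),(342,330))):
    m=cv2.inRange(hsv,lo,hi)>0; w=np.zeros_like(m); cu,cv=int(c[0]*f),int(c[1]*f); w[cv-38:cv+38,cu-27:cu+27]=1; m&=w
    T=P[m]; T=T[(T[:,2]<.02)&(T[:,2]>-.01)]
    rect=cv2.minAreaRect((T[:,:2]*1000).astype(np.float32))
    print(n,len(T),np.median(T[:,2]).round(4),"rect",np.round(rect[0],1),np.round(rect[1],1),round(rect[2],1))
    print(np.round(cv2.boxPoints(rect)).tolist())
```

```text
bigblue ztop 0.0525 n 520 mid [0.4306 0.0621] mean [0.4306 0.0627] ext [0.051 0.051] rect [430.5  61.9] [50.2 50.2] 3.8
small ztop 0.0385 n 226 mid [0.6078 0.0764] mean [0.6073 0.0763] ext [0.038 0.035] rect [607.5  76. ] [35.3 35.7] 63.6
green ztop 0.0478 n 772 mid [0.4362 0.136 ] mean [0.436  0.1358] ext [0.062 0.062] rect [436.4 136. ] [61. 61.] 4.2
battery ztop 0.051 n 37 mid [ 0.6721 -0.0154] mean [ 0.6719 -0.0156] ext [0.014 0.013] rect [672.6 -16.1] [12.5 13.8] 47.1
bolt ztop 0.0624 n 19 mid [0.538  0.0618] mean [0.5376 0.0625] ext [0.009 0.008] rect [538.2  61.8] [8.3 8.4] 8.7
offcut ztop 0.0247 n 285 mid [0.544  0.1338] mean [0.5435 0.1337] ext [0.03  0.051] rect [544.  133.6] [50.1 27.2] 83.3
padlock ztop 0.0458 n 79 mid [0.4315 0.1617] mean [0.4327 0.1613] ext [0.038 0.011] rect [431.2 162. ] [38.1  8.5] 4.6
yellow 1045 0.0068 rect [528.1 316. ] [140.9  79.4] 2.5
[[456.0, 353.0], [459.0, 273.0], [600.0, 279.0], [597.0, 359.0]]
red 904 0.0075 rect [508.5 215.9] [ 76.  140.4] 85.5
[[436.0, 184.0], [576.0, 173.0], [581.0, 248.0], [441.0, 259.0]]
```

```bash
cat >> h.py <<'E'
from scipy.spatial.transform import Rotation as Ro
def go(x,y,z,yaw):
    """world mm + direction (deg) of tool y, tool down -> row deltas from measured pose"""
    s=ctrl.state(); p=np.array(s["position"])*1000; R0=Ro.from_quat(s["tcp_rot"])
    best=None
    for k in(yaw,yaw+180):
        a=np.radians(k); ty=np.array([np.cos(a),np.sin(a),0]); tz=np.array([0,0,-1.]); R=Ro.from_matrix(np.stack([np.cross(ty,tz),ty,tz],1))
        rv=(R0.inv()*R).as_rotvec(degrees=True)
        t=R0.inv().apply(np.array([x,y,z])-p); print("turn",rv.round(1),"shift",t.round(1))
    q=np.degrees(s["joint_positions"]); print("t",round(s["clock"],2),"pos",p.round(1),"yaw_y",np.degrees(np.arctan2(*R0.as_matrix()[1::-1,1])).round(1),"j6",q[5].round(1),"F",np.round(s["ft_force"],1),"op",round(s["opening"],3),"grip",round(s["grip_force"],1))
E
python3 - <<'E'
from h import *
for n in("top","scene"):
    z=np.load(n+".npz"); P=cloud(z["d"],dict(z)).reshape(-1,3)
    P=P[(P[:,2]>.06)&(P[:,2]<.3)&(z["d"].ravel()>0)]
    print(n,"vice ymax per x")
    for x in np.arange(.33,.66,.02):
        Q=P[(abs(P[:,0]-x)<.01)&(P[:,1]<.09)&(P[:,1]>-.2)]
        if len(Q)>5: print(x.round(2),np.percentile(Q[:,1],99).round(3),Q[np.argmax(Q[:,1])].round(3), "xmaxz",Q[:,2].max().round(3))
    Q=P[(P[:,0]>.64)&(P[:,0]<.75)&(P[:,1]<.04)&(P[:,1]>-.12)]; print("case",len(Q),Q.min(0) if len(Q) else 0,Q.max(0) if len(Q) else 0)
z=np.load("top.npz"); P=cloud(z["d"],dict(z)).reshape(-1,3)
Q=P[(abs(P[:,1]+.03)<.03)&(P[:,0]>.62)&(P[:,0]<.76)]
for x in np.arange(.63,.76,.01):
    q=Q[abs(Q[:,0]-x)<.005]; print(x.round(2),len(q),np.percentile(q[:,2],[5,95]).round(3) if len(q) else 0,end="; ")
go(430.6,62,150,0)
E
```

```text
top vice ymax per x
0.33 0.02 [0.324 0.02  0.087] xmaxz 0.091
0.35 -0.01 [ 0.359 -0.009  0.068] xmaxz 0.1
0.37 0.007 [0.379 0.008 0.124] xmaxz 0.171
0.39 0.007 [0.382 0.008 0.147] xmaxz 0.172
0.41 0.003 [0.401 0.003 0.16 ] xmaxz 0.172
0.43 0.005 [0.44  0.007 0.13 ] xmaxz 0.187
0.45 0.007 [0.46  0.008 0.115] xmaxz 0.191
0.47 0.008 [0.471 0.008 0.117] xmaxz 0.194
0.49 -0.003 [ 0.487 -0.002  0.105] xmaxz 0.15
0.51 -0.003 [ 0.515 -0.002  0.087] xmaxz 0.152
0.53 0.06 [0.537 0.066 0.062] xmaxz 0.171
0.55 -0.003 [0.542 0.064 0.063] xmaxz 0.151
0.57 -0.003 [ 0.567 -0.002  0.098] xmaxz 0.151
0.59 -0.003 [ 0.586 -0.003  0.104] xmaxz 0.151
0.61 -0.004 [ 0.602 -0.003  0.112] xmaxz 0.152
0.63 -0.164 [ 0.623 -0.164  0.124] xmaxz 0.178
0.65 -0.164 [ 0.659 -0.164  0.125] xmaxz 0.177
case 1167 [ 0.69379456 -0.07772143  0.06000421] [0.74996223 0.03163532 0.07153654]
scene vice ymax per x
0.33 0.018 [0.324 0.02  0.083] xmaxz 0.09
0.35 -0.029 [ 0.349 -0.028  0.087] xmaxz 0.093
0.37 -0.001 [0.377 0.002 0.165] xmaxz 0.169
0.39 -0.0 [0.381 0.003 0.167] xmaxz 0.171
0.41 0.001 [0.403 0.003 0.147] xmaxz 0.17

[... 451 characters left out ...]
 -0.165 [ 0.629 -0.164  0.125] xmaxz 0.176
0.65 -0.166 [ 0.641 -0.166  0.126] xmaxz 0.174
case 1125 [ 0.69518568 -0.07940521  0.06000401] [0.74999587 0.02800067 0.06837095]
0.63 43 [-0.002  0.002]; 0.64 94 [-0.002  0.003]; 0.65 113 [-0.003  0.003]; 0.66 110 [-0.002  0.002]; 0.67 165 [-0.002  0.05 ]; 0.68 93 [-0.002  0.049]; 0.69 158 [-0.002  0.059]; 0.7 341 [-0.001  0.064]; 0.71 126 [0.062 0.067]; 0.72 133 [0.062 0.068]; 0.73 123 [0.064 0.069]; 0.74 122 [0.064 0.069]; 0.75 125 [0.065 0.069]; turn [-0.1  0.1 63.4] shift [-357.1 -425.7   60.8]
turn [-1.000e-01 -1.000e-01 -1.166e+02] shift [-357.1 -425.7   60.8]
t 0.1 pos [302.2 602.8 210. ] yaw_y 63.4 j6 -2.1 F [-0.7  0.2 -0.9] op 1.0 grip 0.0
```

```bash
python3 -m creep '[[0,0,8,-45,-53,0,1],[0,0,16,-89,-106,0,1],[0,0,24,-134,-159,0,1],[0,0,32,-179,-213,0,1],[0,0,40,-223,-266,0,1],[0,0,48,-268,-319,0,1],[0,0,56,-313,-373,0,1],[0,0,63.4,-357,-426,0,1]]' 60; python3 -c "
from h import *
go(430.6,62,110,0)"
```

```text
clock: 1.1
position: [0.4179, 0.115, 0.211]
tcp_rot: [0.709, 0.706, 0.0, 0.0]
ft_force: [1.6, -0.1, 0.1]
opening: 0.994
grip_force: 0.0
turn [ 0.  -0.  -0.3] shift [-52.9  12.9 101. ]
turn [ -0.   -0.  179.7] shift [-52.9  12.9 101. ]
t 1.1 pos [417.9 115.  211. ] yaw_y -0.3 j6 12.3 F [ 1.6 -0.1  0.1] op 0.994 grip 0.0
```

```bash
python3 -m creep '[[0,0,0,0,0,0,1],[0,0,0,0,0,0,1],[0,0,0,0,0,0,1],[0,0,0,0,0,0,1],[0,0,0,0,0,0,1],[0,0,0,0,0,0,1],[0,0,0,0,0,0,1],[0,0,0,0,0,0,1]]'; python3 -c "
from h import *
go(430.6,62,110,0)
p,d,c=grab('wrist'); cv2.imwrite('pics/w1.png',p); print(c, d[d>0].min())"
```

```text
clock: 2.1
position: [0.418, 0.1169, 0.2112]
tcp_rot: [0.707, 0.707, 0.0, -0.0]
ft_force: [-0.4, 0.5, 0.0]
opening: 0.996
grip_force: 0.0
turn [-0. -0. -0.] shift [-54.9  12.6 101.2]
turn [ -0.   0. 180.] shift [-54.9  12.6 101.2]
t 2.1 pos [418.  116.9 211.2] yaw_y -0.0 j6 12.4 F [-0.4  0.5  0. ] op 0.996 grip 0.0
{'intrinsics': array([[297.31863964,   0.        , 253.89511598],
       [  0.        , 297.31863964, 192.79661333],
       [  0.        ,   0.        ,   1.        ]]), 'R': array([[ 9.99999385e-01,  1.10034082e-03, -1.39144981e-04],
       [ 1.09139380e-03, -9.53926537e-01,  3.00038282e-01],
       [ 1.97410280e-04, -3.00038249e-01, -9.53927151e-01]]), 't': array([-0.41878908,  0.07134677,  0.4154457 ])} 0.050004266
```

View pics/w1.png

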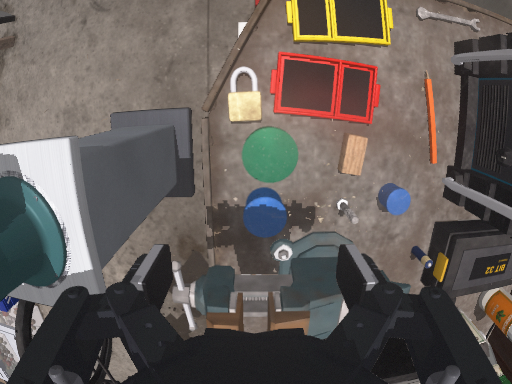

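The wrist view (512×384) shows the big blue pot at (265,212), the green pot at (270,154), the bolt at (347,210), the offcut at (354,155) and the red tray at (325,88). The path down to the pot is clear. I'll cross-check positions with this camera's depth.

```bash
cat >> h.py <<'E'
def wcloud(d,c):
    K=np.array(c["intrinsics"]);R=np.array(c["R"]);t=np.array(c["t"])
    v,u=np.mgrid[0:d.shape[0],0:d.shape[1]]; a=(u-K[0,2])/K[0,0]; b=(v-K[1,2])/K[1,1]; r=np.hypot(a,b)+1e-9
    k=np.tan(np.minimum(r,1.5))/r; return (np.stack([a*k*d,b*k*d,d],-1)-t)@R
def top(P,x,y,rad,zlo,zhi):
    Q=P.reshape(-1,3); Q=Q[(np.hypot(Q[:,0]-x,Q[:,1]-y)<rad)&(Q[:,2]>zlo)&(Q[:,2]<zhi)]
    if len(Q)<8: return None
    T=Q[Q[:,2]>np.percentile(Q[:,2],95)-.006]; r=cv2.minAreaRect((T[:,:2]*1000).astype(np.float32))
    return len(T),np.round(T[:,2].max()*1000,1),np.round(r[0],1),np.round(r[1],1),round(r[2],1)
def tray(p,P,col,x,y):
    lo,hi={"yellow":((22,120,80),(35,255,255)),"red":((0,150,80),(6,255,255))}[col]
    m=cv2.inRange(cv2.cvtColor(p,cv2.COLOR_BGR2HSV),lo,hi)>0; T=P[m]; T=T[(abs(T[:,2])<.02)&(np.hypot(T[:,0]-x,T[:,1]-y)<.09)]
    r=cv2.minAreaRect((T[:,:2]*1000).astype(np.float32)); return len(T),np.round(r[0],1),np.round(r[1],1),round(r[2],1)
OB=dict(bigblue=(.4306,.062,.034,.03,.07),small=(.607,.076,.025,.02,.05),green=(.436,.136,.036,.03,.07),battery=(.672,-.0155,.013,.03,.07),bolt=(.538,.062,.015,.045,.07),offcut=(.544,.1337,.035,.012,.035))
E
python3 - <<'E'
from h import *
p,d,c=grab("wrist"); P=wcloud(d,c); P[d==0]=9
for k,v in OB.items(): print(k,top(P,*v))
print(tray(p,P,"red",.508,.216),tray(p,P,"yellow",.528,.316))
E
```

```text
bigblue (1453, np.float64(53.2), array([431. ,  61.3]), array([51.2, 51.9]), 66.1)
small (527, np.float64(38.9), array([607.3,  74.6]), array([35.5, 35.8]), 4.3)
green (2471, np.float64(48.7), array([436.4, 134.5]), array([63.7, 63.2]), 27.1)
battery (66, np.float64(52.6), array([673.1, -16.3]), array([13., 14.]), 88.4)
bolt (62, np.float64(64.0), array([538.3,  61.3]), array([9.1, 9.1]), 85.5)
offcut (793, np.float64(25.1), array([543.8, 132.3]), array([50.4, 27.6]), 82.9)
(2611, array([510.4, 214.9]), array([ 77.8, 144.2]), 85.5) (1700, array([530.9, 306.2]), array([145.3,  64.9]), 4.5)
```

```bash
python3 -m creep '[[0,0,0,-28,6.5,0,1],[0,0,0,-55.3,12.8,0,1],[0,0,0,-55.3,12.8,30,1],[0,0,0,-55.3,12.8,70,1],[0,0,0,-55.3,12.8,100,1],[0,0,0,-55.3,12.8,120,1],[0,0,0,-55.3,12.8,130,1],[0,0,0,-55.3,12.8,130,1]]'; python3 -c "
from h import *
go(430.8,61.6,24,0)"
```

```text
clock: 3.2
position: [0.4304, 0.0615, 0.0808]
tcp_rot: [0.707, 0.707, -0.0, -0.0]
ft_force: [0.6, 0.4, 0.1]
opening: 0.998
grip_force: 0.0
turn [-0.1  0.  -0. ] shift [ 0.1  0.5 56.8]
turn [0.0e+00 1.0e-01 1.8e+02] shift [ 0.1  0.5 56.8]
t 3.2 pos [430.4  61.5  80.8] yaw_y -0.0 j6 4.9 F [0.6 0.4 0.1] op 0.998 grip 0.0
```

Centred within 1 mm; descend and close.

```bash
python3 -m creep '[[0,0,0,0,0,20,1],[0,0,0,0,0,40,1],[0,0,0,0,0,52,1],[0,0,0,0,0,57,1],[0,0,0,0,0,57,1],[0,0,0,0,0,57,0.5],[0,0,0,0,0,57,0.4],[0,0,0,0,0,57,0.4]]' 40; python3 -m creep '[[0,0,0,0,0,0,0.4],[0,0,0,0,0,0,0.4],[0,0,0,0,0,-20,0.4],[0,0,0,0,0,-40,0.4],[0,0,0,0,0,-60,0.4],[0,0,0,0,0,-80,0.4],[0,0,0,0,0,-90,0.4],[0,0,0,0,0,-90,0.4]]'; python3 -c "
from h import *
go(485.6,217.3,115,-4.5)
p,d,c=grab('wrist'); cv2.imwrite('pics/w2.png',p)"
```

```text
clock: 4.2
position: [0.4314, 0.0616, 0.0254]
tcp_rot: [0.707, 0.707, 0.0, 0.0]
ft_force: [-2.8, -0.2, 7.3]
opening: 0.566
grip_force: 40.0
clock: 5.2
position: [0.4314, 0.0616, 0.1148]
tcp_rot: [0.707, 0.707, 0.001, 0.001]
ft_force: [0.2, -0.6, -0.7]
opening: 0.566
grip_force: 41.3
turn [ 0.1 -0.   4.5] shift [155.7  54.1  -0. ]
turn [   0.     0.2 -175.5] shift [155.7  54.1  -0. ]
t 5.2 pos [431.4  61.6 114.8] yaw_y -0.0 j6 4.9 F [ 0.2 -0.6 -0.7] op 0.566 grip 41.3
```

View pics/w2.png

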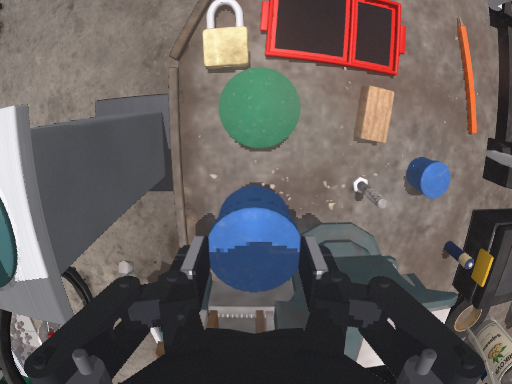

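The pot is held at (254,245), upright between the pads. Green pot and padlock are undisturbed. Carry it to the red tray's wide bay.

```bash
python3 -m creep '[[0,0,1,25,9,0,0.4],[0,0,2,60,21,0,0.4],[0,0,3,95,33,0,0.4],[0,0,4,130,45,0,0.4],[0,0,4.5,150,52,0,0.4],[0,0,4.5,155.7,54.1,0,0.4],[0,0,4.5,155.7,54.1,0,0.4],[0,0,4.5,155.7,54.1,0,0.4]]'; python3 -c "
from h import *
go(485.6,217.3,29.5,-4.5)"
```

```text
clock: 6.25
position: [0.4844, 0.2163, 0.1137]
tcp_rot: [0.735, 0.678, -0.001, -0.0]
ft_force: [-0.2, 0.7, -0.3]
opening: 0.568
grip_force: 41.3
turn [-0.1  0.  -0.1] shift [ 1.1  1.3 84.2]
turn [1.000e-01 1.000e-01 1.799e+02] shift [ 1.1  1.3 84.2]
t 6.25 pos [484.4 216.3 113.7] yaw_y -4.6 j6 26.0 F [-0.2  0.7 -0.3] op 0.568 grip 41.3
```

```bash
python3 -m creep '[[0,0,0,1.1,1.3,20,0.4],[0,0,0,1.1,1.3,45,0.4],[0,0,0,1.1,1.3,65,0.4],[0,0,0,1.1,1.3,76,0.4],[0,0,0,1.1,1.3,81,0.4],[0,0,0,1.1,1.3,83.5,0.4],[0,0,0,1.1,1.3,84,0.4],[0,0,0,1.1,1.3,84,0.4]]'; python3 -c "
from h import *
go(485.6,217.3,29.5,-4.5)"
```

```text
clock: 7.25
position: [0.4868, 0.2185, 0.0307]
tcp_rot: [0.734, 0.679, 0.0, 0.0]
ft_force: [-1.1, 0.2, 0.6]
opening: 0.567
grip_force: 41.4
turn [ 0.1 -0.  -0. ] shift [-1.3 -1.1  1.2]
turn [-0.0e+00 -1.0e-01  1.8e+02] shift [-1.3 -1.1  1.2]
t 7.25 pos [486.8 218.5  30.7] yaw_y -4.5 j6 26.0 F [-1.1  0.2  0.6] op 0.567 grip 41.4
```

```bash
python3 -m creep '[[0,0,0,-0.8,-0.8,0.5,0.4],[0,0,0,-0.8,-0.8,1,0.4],[0,0,0,-0.8,-0.8,1.2,0.4],[0,0,0,-0.8,-0.8,1.2,0.65],[0,0,0,-0.8,-0.8,1.2,0.8],[0,0,0,-0.8,-0.8,1.2,0.9],[0,0,0,-0.8,-0.8,0,0.95],[0,0,0,-0.8,-0.8,-4,0.95]]'; python3 -m creep '[[0,0,0,0,0,-20,0.95],[0,0,0,0,0,-60,0.95],[0,0,0,0,0,-110,0.95],[0,0,0,0,0,-160,0.95],[0,0,0,0,0,-210,0.95],[0,0,0,0,0,-230,0.95],[0,0,0,0,0,-230,0.95],[0,0,0,0,0,-230,0.95]]'; python3 -c "
from h import *
p,d,c=grab('wrist'); P=wcloud(d,c); P[d==0]=9; cv2.imwrite('pics/w3.png',p)
print(top(P,.4856,.2173,.034,.03,.07),tray(p,P,'red',.509,.215),tray(p,P,'yellow',.528,.316))
go(600,60,260,90)"
```

```text
clock: 8.25
position: [0.4852, 0.2174, 0.0341]
tcp_rot: [0.735, 0.679, -0.0, -0.0]
ft_force: [-0.4, -1.4, -0.4]
opening: 0.949
grip_force: 0.0
clock: 9.25
position: [0.4843, 0.2171, 0.2617]
tcp_rot: [0.735, 0.679, -0.002, -0.001]
ft_force: [-0.6, -0.1, 0.1]
opening: 0.951
grip_force: 0.0
(1249, np.float64(57.3), array([485.6, 216.8]), array([49.8, 51.2]), 86.1) (1926, array([508.3, 213.1]), array([ 78.8, 141.7]), 85.6) (2203, array([529. , 313.8]), array([143.4,  77.4]), 3.5)
turn [ -0.3  -0.1 -94.5] shift [-147.3  128.     1.1]
turn [-0.1  0.3 85.5] shift [-147.3  128.     1.1]
t 9.3 pos [484.1 217.  261.3] yaw_y -4.5 j6 26.0 F [ 0.2  0.5 -0.7] op 0.95 grip 0.0
```

View pics/w3.png

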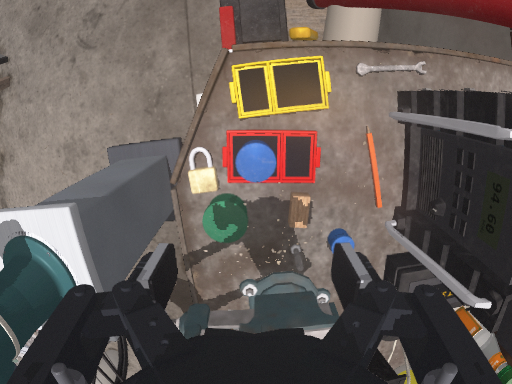

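The wrist view shows the blue pot standing flat in the red wide bay at (256,160), 57 mm top as measured, i.e. on the floor. Nothing else has moved. Next is the battery.

```bash
python3 -m creep '[[0,0,10.5,-25,15,-9,0.5],[0,0,21,-50,30,-9,0.5],[0,0,31.5,-77,46,-9,0.5],[0,0,42,-104,62,-9,0.5],[0,0,52.5,-131,78,-9,0.5],[0,0,63,-158,94,-9,0.5],[0,0,73.5,-185,110,-9,0.5],[0,0,84,-208,122,-9,0.5]]'; python3 -m creep '[[0,0,1.5,0,0,0,0.5],[0,0,1.5,0,0,0,0.5],[0,0,1.5,0,0,0,0.5],[0,0,1.5,0,0,0,0.5],[0,0,1.5,0,0,0,0.5],[0,0,1.5,0,0,0,0.5],[0,0,1.5,0,0,0,0.5],[0,0,1.5,0,0,0,0.5]]';  python3 -c "
from h import *
go(672.8,-16,250,90)
p,d,c=grab('wrist'); P=wcloud(d,c); P[d==0]=9; cv2.imwrite('pics/w4.png',p)
print(top(P,*OB['battery']))"
```

```text
clock: 10.3
position: [0.5899, -0.0006, 0.2702]
tcp_rot: [1.0, 0.01, -0.002, -0.0]
ft_force: [-0.5, -0.7, 0.1]
opening: 0.5
grip_force: 0.0
clock: 11.3
position: [0.5907, 0.0005, 0.2732]
tcp_rot: [1.0, -0.0, 0.0, -0.0]
ft_force: [1.1, 0.4, 0.1]
opening: 0.498
grip_force: 0.0
turn [ -0.   0. 180.] shift [82.1 16.5 23.2]
turn [-0. -0. -0.] shift [82.1 16.5 23.2]
t 11.3 pos [5.907e+02 5.000e-01 2.732e+02] yaw_y -90.0 j6 87.7 F [1.1 0.4 0.1] op 0.498 grip 0.0
(96, np.float64(53.2), array([673.5, -18.1]), array([12.8, 12.9]), 45.6)
```

View pics/w4.png

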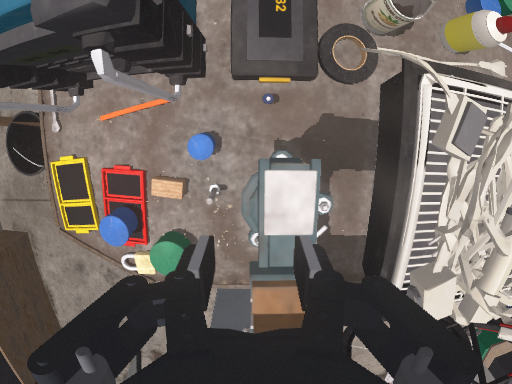

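The battery stands at (270,98) with free space left and right; the case edge is behind it and the vice in front.

```bash
python3 -m creep '[[0,0,0,30,8,0,0.5],[0,0,0,65,14,0,0.5],[0,0,0,82.3,17,0,0.5],[0,0,0,82.3,17,10,0.5],[0,0,0,82.3,17,55,0.5],[0,0,0,82.3,17,100,0.5],[0,0,0,82.3,17,130,0.5],[0,0,0,82.3,17,140,0.5]]'; python3 -c "
from h import *
go(673,-16.8,26,-90)
p,d,c=grab('wrist'); P=wcloud(d,c); P[d==0]=9; cv2.imwrite('pics/w5.png',p)
print(top(P,*OB['battery']))"
```

```text
clock: 12.35
position: [0.6698, -0.0162, 0.1297]
tcp_rot: [1.0, -0.0, -0.003, -0.0]
ft_force: [0.1, -0.0, 0.6]
opening: 0.499
grip_force: 0.0
turn [-0.   0.3 -0. ] shift [  3.9   0.7 103.7]
turn [  0.5   0.  180. ] shift [  3.9   0.7 103.7]
t 12.35 pos [669.8 -16.2 129.7] yaw_y -90.0 j6 86.5 F [ 0.1 -0.   0.6] op 0.499 grip 0.0
(217, np.float64(52.6), array([673.8, -17.7]), array([13.5, 14. ]), 47.3)
```

View pics/w5.png

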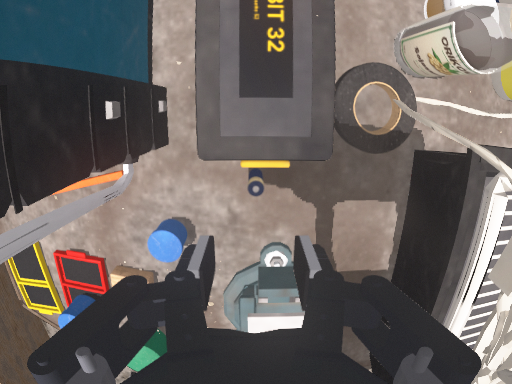

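The battery is at (256,182), just ahead of the yellow latch, between the fingers' planes. Descend, confirm position, then close.

```bash
python3 -m creep '[[0,0,0,0.5,0.5,20,0.5],[0,0,0,0.5,0.5,45,0.5],[0,0,0,0.5,0.5,70,0.5],[0,0,0,0.5,0.5,90,0.5],[0,0,0,0.5,0.5,100,0.5],[0,0,0,0.5,0.5,105,0.5],[0,0,0,0.5,0.5,105,0.5],[0,0,0,0.5,0.5,105,0.5]]'; python3 -c "
from h import *
go(673.3,-17,26,-90)"
```

```text
clock: 13.4
position: [0.6744, -0.017, 0.0292]
tcp_rot: [1.0, -0.0, 0.001, 0.0]
ft_force: [-0.1, 0.8, 0.7]
opening: 0.502
grip_force: 0.0
turn [ 0.  -0.1 -0. ] shift [-1.1 -0.   3.2]
turn [ -0.2  -0.  180. ] shift [-1.1 -0.   3.2]
t 13.4 pos [674.4 -17.   29.2] yaw_y -90.0 j6 86.5 F [-0.1  0.8  0.7] op 0.502 grip 0.0
```

```bash
python3 -m creep '[[0,0,0,-0.5,0,1,0.5],[0,0,0,-0.5,0,1,0.35],[0,0,0,-0.5,0,1,0.2],[0,0,0,-0.5,0,1,0.1],[0,0,0,-0.5,0,1,0.05],[0,0,0,-0.5,0,1,0.05],[0,0,0,-0.5,0,1,0.05],[0,0,0,-0.5,0,1,0.05]]' 30; python3 -m creep '[[0,0,0,0,0,-15,0.05],[0,0,0,0,0,-45,0.05],[0,0,0,0,0,-85,0.05],[0,0,0,0,0,-125,0.05],[0,0,0,0,0,-165,0.05],[0,0,0,0,0,-205,0.05],[0,0,0,0,0,-235,0.05],[0,0,0,0,0,-245,0.05]]';  python3 -c "
from h import *
go(590,0,275,-90)
go(547,212.5,275,-94.5)"
```

```text
clock: 14.4
position: [0.6731, -0.017, 0.0273]
tcp_rot: [1.0, -0.0, 0.0, 0.0]
ft_force: [0.1, -0.3, 1.0]
opening: 0.106
grip_force: 29.5
clock: 15.4
position: [0.6742, -0.017, 0.2761]
tcp_rot: [1.0, -0.0, 0.003, 0.0]
ft_force: [-0.0, -0.5, -0.3]
opening: 0.107
grip_force: 29.2
turn [ 0.  -0.3 -0. ] shift [-84.2 -17.    0.6]
turn [ -0.5  -0.  180. ] shift [-84.2 -17.    0.6]
t 15.4 pos [674.2 -17.  276.1] yaw_y -90.0 j6 86.5 F [-0.  -0.5 -0.3] op 0.107 grip 29.2
turn [ 0.  -0.3  4.5] shift [-127.3 -229.5    0.3]
turn [   0.5    0.  -175.5] shift [-127.3 -229.5    0.3]
t 15.4 pos [674.2 -17.  276.1] yaw_y -90.0 j6 86.5 F [-0.  -0.5 -0.3] op 0.107 grip 29.2
```

```bash
python3 -m creep '[[0,0,0,-20,0,0,0.05],[0,0,0,-50,-8,0,0.05],[0,0,0,-84,-17,0,0.05],[0,0,1,-95,-60,0,0.05],[0,0,2,-105,-110,0,0.05],[0,0,3,-115,-160,0,0.05],[0,0,4,-124,-205,0,0.05],[0,0,4.5,-127.3,-229.5,0,0.05]]'; python3 -m creep '[[0,0,0,0,0,0,0.05],[0,0,0,0,0,0,0.05],[0,0,0,0,0,30,0.05],[0,0,0,0,0,65,0.05],[0,0,0,0,0,100,0.05],[0,0,0,0,0,125,0.05],[0,0,0,0,0,135,0.05],[0,0,0,0,0,135,0.05]]'; python3 -c "
from h import *
go(547,212.5,31.5,-94.5)
p,d,c=grab('wrist'); P=wcloud(d,c); P[d==0]=9; cv2.imwrite('pics/w6.png',p)
print(tray(p,P,'red',.509,.215),tray(p,P,'yellow',.528,.316))"
```

```text
clock: 16.4
position: [0.5442, 0.2146, 0.2709]
tcp_rot: [0.999, -0.039, -0.001, 0.0]
ft_force: [1.3, -0.4, -0.7]
opening: 0.108
grip_force: 29.3
clock: 17.4
position: [0.5456, 0.2116, 0.1367]
tcp_rot: [0.999, -0.04, -0.001, 0.0]
ft_force: [-0.0, 0.2, 0.1]
opening: 0.106
grip_force: 29.3
turn [ 0.   0.1 -0.1] shift [  1.4  -1.  105.2]
turn [ 1.000e-01 -1.000e-01  1.799e+02] shift [  1.4  -1.  105.2]
t 17.4 pos [545.6 211.6 136.7] yaw_y -94.6 j6 113.4 F [-0.   0.2  0.1] op 0.106 grip 29.3
(2852, array([525.1, 212.8]), array([ 78.5, 107.3]), 85.6) (3522, array([526.1, 315.3]), array([145.3,  82.2]), 3.3)
```

View pics/w6.png

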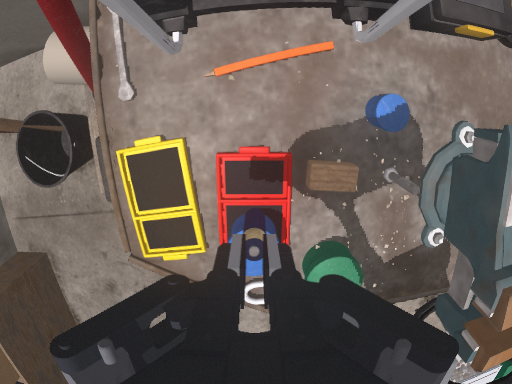

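The battery hangs upright at (254,250) between the pads, with the red narrow bay at (254,178) in view. I'll verify the bay centres from the dark liners before lowering.

Run:
```python
from h import *
z=np.load("top.npz"); S=[("top0",z["p"],cloud(z["d"],dict(z)))]
p,d,c=grab("wrist"); P=wcloud(d,c); P[d==0]=9; S.append(("wrist",p,P))
for n,p,P in S:
    m=((p.max(2)<75)&(abs(P[...,2])<.02)&(P[...,0]<.62)&(P[...,0]>.44)&(P[...,1]>.17)&(P[...,1]<.37)).astype(np.uint8)
    k,l,st,_=cv2.connectedComponentsWithStats(m)
    for i in range(1,k):
        if st[i,4]>150: r=cv2.minAreaRect((P[l==i][:,:2]*1000).astype(np.float32)); print(n,st[i,4],np.round(r[0],1),np.round(r[1],1),round(r[2],1))
```

```text
top0 654 [552.1 316.4] [57.8 56. ] 4.2
top0 349 [546.  213.1] [56.  31.3] 83.9
top0 699 [484.4 217.9] [55.4 59.5] 85.9
top0 360 [489.8 313. ] [29.4 56. ] 4.2
wrist 1009 [545.9 199.6] [36.1 33.9] 85.1
wrist 601 [494.8 214.3] [59.1 41.9] 83.6
wrist 300 [489.5 326.6] [34.3 26.3] 2.5
```

```bash
python3 -m creep '[[0,0,0,0,-0.7,25,0.05],[0,0,0,0,-0.7,55,0.05],[0,0,0,0,-0.7,80,0.05],[0,0,0,0,-0.7,95,0.05],[0,0,0,0,-0.7,101,0.05],[0,0,0,0,-0.7,104,0.05],[0,0,0,0,-0.7,104,0.05],[0,0,0,0,-0.7,104,0.05]]'; python3 -c "
from h import *
go(546.3,212.8,31.5,-94.5)"
```

```text
clock: 18.5
position: [0.5465, 0.2135, 0.034]
tcp_rot: [0.999, -0.04, 0.001, -0.0]
ft_force: [-0.1, 0.7, -0.9]
opening: 0.108
grip_force: 29.3
turn [-0.  -0.1 -0. ] shift [-0.2  0.7  2.5]
turn [-1.0e-01  1.0e-01  1.8e+02] shift [-0.2  0.7  2.5]
t 18.5 pos [546.5 213.5  34. ] yaw_y -94.5 j6 113.4 F [-0.1  0.7 -0.9] op 0.108 grip 29.3
```

```bash
python3 -m creep '[[0,0,0,0,0.3,0.7,0.05],[0,0,0,0,0.3,1.4,0.05],[0,0,0,0,0.3,2,0.05],[0,0,0,0,0.3,2,0.05],[0,0,0,0,0.3,2,0.05],[0,0,0,0,0.3,2,0.05],[0,0,0,0,0.3,2,0.05],[0,0,0,0,0.3,2,0.05]]'; python3 -c "
from h import *
go(546.3,212.8,31.5,-94.5)"
```

```text
clock: 19.5
position: [0.5459, 0.213, 0.0313]
tcp_rot: [0.999, -0.04, 0.0, -0.0]
ft_force: [0.5, -0.5, 2.2]
opening: 0.109
grip_force: 30.0
turn [-0. -0. -0.] shift [ 0.4  0.2 -0.2]
turn [ -0.   0. 180.] shift [ 0.4  0.2 -0.2]
t 19.5 pos [545.9 213.   31.3] yaw_y -94.5 j6 113.4 F [ 0.5 -0.5  2.2] op 0.109 grip 30.0
```

```bash
python3 -m creep '[[0,0,0,0,0,0,0.1],[0,0,0,0,0,0,0.14],[0,0,0,0,0,0,0.2],[0,0,0,0,0,0,0.3],[0,0,0,0,0,0,0.3],[0,0,0,0,0,-8,0.3],[0,0,0,0,0,-25,0.3],[0,0,0,0,0,-50,0.3]]'; python3 -m creep '[[0,0,0,0,0,-40,0.3],[0,0,0,0,0,-90,0.4],[0,0,0,0,0,-110,0.6],[0,0,-10,0,20,-110,0.6],[0,0,-20,0,40,-110,0.6],[0,0,-30,0,60,-110,0.6],[0,0,-40,0,80,-110,0.6],[0,0,-50,0,80,-110,0.6]]'; python3 -m creep '[[0,0,-10,0,0,0,0.6],[0,0,-20,0,0,0,0.6],[0,0,-30,0,0,0,0.6],[0,0,-37.5,0,0,0,0.6],[0,0,-37.5,0,0,0,0.6],[0,0,-37.5,0,0,0,0.6],[0,0,-37.5,0,0,0,0.6],[0,0,-37.5,0,0,0,0.6]]'; python3 -c "
from h import *
go(544,133,90,-7)
p,d,c=grab('wrist'); P=wcloud(d,c); P[d==0]=9; cv2.imwrite('pics/w7.png',p)
print(top(P,*OB['offcut']),top(P,.546,.213,.015,.03,.07),top(P,.4856,.2173,.034,.03,.07),tray(p,P,'red',.509,.215))"
```

```text
clock: 20.5
position: [0.5456, 0.2129, 0.0822]
tcp_rot: [0.999, -0.04, -0.0, 0.0]
ft_force: [0.7, -0.1, 0.1]
opening: 0.299
grip_force: 0.0
clock: 21.5
position: [0.539, 0.1318, 0.1911]
tcp_rot: [0.921, 0.388, -0.0, 0.0]
ft_force: [-0.4, -0.5, 1.3]
opening: 0.6
grip_force: 0.0
clock: 22.5
position: [0.5395, 0.1332, 0.1912]
tcp_rot: [0.749, 0.662, -0.0, -0.0]
ft_force: [0.0, 0.4, 0.6]
opening: 0.602
grip_force: 0.0
turn [-0.   0.  -0.1] shift [  0.4   4.5 101.2]
turn [  0.    0.  179.9] shift [  0.4   4.5 101.2]
t 22.5 pos [539.5 133.2 191.2] yaw_y -7.1 j6 18.4 F [0.  0.4 0.6] op 0.602 grip 0.0
(978, np.float64(25.4), array([544.2, 131.9]), array([48.7, 26.5]), 82.7) (146, np.float64(56.7), array([545.9, 212.1]), array([13.2, 12. ]), 82.6) (1987, np.float64(57.8), array([486.3, 216.6]), array([50.6, 51.8]), 79.9) (2731, array([507.9, 214. ]), array([ 77.8, 143.4]), 85.4)
```

View pics/w7.png

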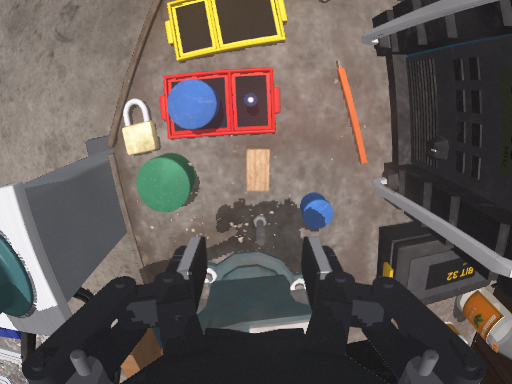

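The battery stands at (251,100) centred in the red narrow bay, and the pot at (192,105) in the wide bay. The offcut at (258,170) is clear. Descend onto it.

```bash
python3 -m creep '[[0,0,0,0,4.6,25,0.6],[0,0,0,0,4.6,65,0.6],[0,0,0,0,4.6,105,0.6],[0,0,0,0,4.6,140,0.6],[0,0,0,0,4.6,162,0.6],[0,0,0,0,4.6,174,0.6],[0,0,0,0,4.6,178,0.6],[0,0,0,0,4.6,178,0.6]]'; python3 -m creep '[[0,0,0,0,0,0,0.6],[0,0,0,0,0,0,0.45],[0,0,0,0,0,0,0.35],[0,0,0,0,0,0,0.25],[0,0,0,0,0,0,0.15],[0,0,0,0,0,0,0.15],[0,0,0,0,0,0,0.15],[0,0,0,0,0,0,0.15]]' 30; python3 -c "
from h import *
go(544.1,132.6,12,-7)"
```

```text
clock: 23.55
position: [0.5447, 0.1328, 0.0138]
tcp_rot: [0.749, 0.662, 0.0, 0.0]
ft_force: [-0.4, -0.6, 0.5]
opening: 0.601
grip_force: 0.0
clock: 24.55
position: [0.5441, 0.1326, 0.0131]
tcp_rot: [0.749, 0.662, -0.0, -0.0]
ft_force: [-1.0, 0.6, -0.6]
opening: 0.149
grip_force: 0.0
turn [-0.  0. -0.] shift [-0.   0.   1.1]
turn [  0.   0. 180.] shift [-0.   0.   1.1]
t 24.55 pos [544.1 132.6  13.1] yaw_y -7.0 j6 18.2 F [-1.   0.6 -0.6] op 0.149 grip 0.0
```

Opening went past the block's width with no grip force, so I'll look.

```bash
python3 -c "
from h import *
p,d,c=grab('wrist'); cv2.imwrite('pics/w8.png',cv2.resize(p[130:384,120:400],(800,600)))
p,d,c=grab('top'); P=cloud(d,c); print(top(P,*OB['offcut'])); cv2.imwrite('pics/t8.png',cv2.resize(p[150:260,190:330],(764,600),interpolation=cv2.INTER_CUBIC))"
```

```text
None
```

View pics/w8.png

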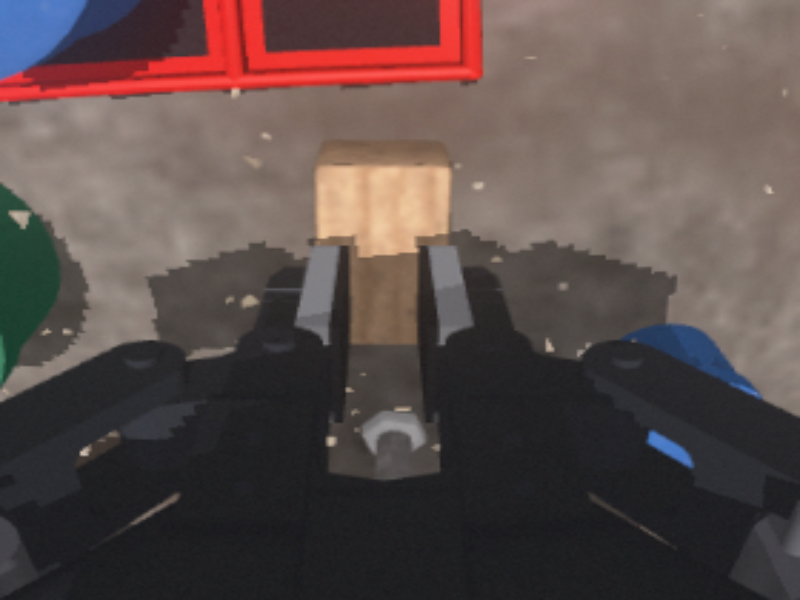

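The pads closed above the block's top, which is visible beneath them at (370,290) in the crop. The block is unmoved. I'll measure the true tip height from the wrist depth.

```bash
python3 -c "
from h import *
p,d,c=grab('wrist'); P=wcloud(d,c)
for (u,v) in ((325,255),(320,275),(315,300),(310,330),(440,255),(450,275),(455,300),(460,330),(380,200),(380,300),(250,300)):
    a,b=int(120+u*.35),int(130+v*254/600); print((u,v),(P[b,a]*1000).round(1),d[b,a].round(3))
Q=top(P,*OB['offcut']); print(Q)
m=(P[...,2]<.06)&(P[...,2]>.0)&(abs(P[...,0]-.544)<.03)&(abs(P[...,1]-.133)<.03)&(p.max(2)<100)
q=P[m]; print(len(q), np.percentile(q[:,2],[1,5,20,50,90]).round(4))
"
```

```text
(325, 255) [535.6 144.3  41.9] 0.148
(320, 275) [535.7 144.2  51.5] 0.139
(315, 300) [535.8 145.   63.4] 0.128
(310, 330) [536.  146.3  75.5] 0.116
(440, 255) [556.1 141.7  41.7] 0.149
(450, 275) [556.9 141.5  51.4] 0.139
(455, 300) [557.1 141.9  62.5] 0.129
(460, 330) [557.1 142.7  73.9] 0.118
(380, 200) [546.1 147.9  22.6] 0.165
(380, 300) [542.8 120.7  22.8] 0.173
(250, 300) [512.9 118.   12.4] 0.185
(2707, np.float64(25.1), array([544.8, 132.1]), array([50.4, 26.9]), 84.5)
1292 [0.0001 0.0004 0.001  0.0437 0.0568]
```

The depth puts the pads' ends roughly 25 mm or more above the bench at TCP z = 13, so the tips sit higher than stated. I'll open and creep down, watching the force.

```bash
python3 -m creep '[[0,0,0,0,0,0,0.3],[0,0,0,0,0,0,0.5],[0,0,0,0,0,0,0.5],[0,0,0,0,0,4,0.5],[0,0,0,0,0,8,0.5],[0,0,0,0,0,10,0.5],[0,0,0,0,0,10,0.5],[0,0,0,0,0,10,0.5]]'; python3 -c "
from h import *
p,d,c=grab('wrist'); P=wcloud(d,c); cv2.imwrite('pics/w9.png',cv2.resize(p[130:384,120:400],(660,600)))
go(544.1,132.6,12,-7)
# vertical finger edges: lowest z per finger
for s in (-1,1):
    m=(P[...,2]>.008)&(P[...,2]<.08)&(s*(P[...,0]-.544)>.017)&(s*(P[...,0]-.544)<.05)&(P[...,1]>.125)&(P[...,1]<.155)
    q=P[m]; print(s,len(q),np.sort(q[:,2])[:40:5].round(4) if len(q) else 0, q[np.argmin(q[:,2])].round(4) if len(q) else 0)
"
```

```text
clock: 25.7
position: [0.5441, 0.1327, 0.0032]
tcp_rot: [0.749, 0.662, 0.0, 0.0]
ft_force: [0.4, 0.6, -0.3]
opening: 0.501
grip_force: 0.0
turn [ 0. -0. -0.] shift [-0.1 -0.1 -8.7]
turn [ -0.  -0. 180.] shift [-0.1 -0.1 -8.7]
t 25.75 pos [544.2 132.7   3.3] yaw_y -7.0 j6 18.2 F [ 0.3 -0.6  1.3] op 0.5 grip 0.0
-1 2906 [0.0255 0.0275 0.0278 0.0281 0.0286 0.0291 0.0294 0.0299] [0.5236 0.1358 0.0255]
1 2595 [0.026  0.0273 0.0277 0.0284 0.0294 0.03   0.0306 0.0307] [0.5661 0.1271 0.026 ]
```

View pics/w9.png

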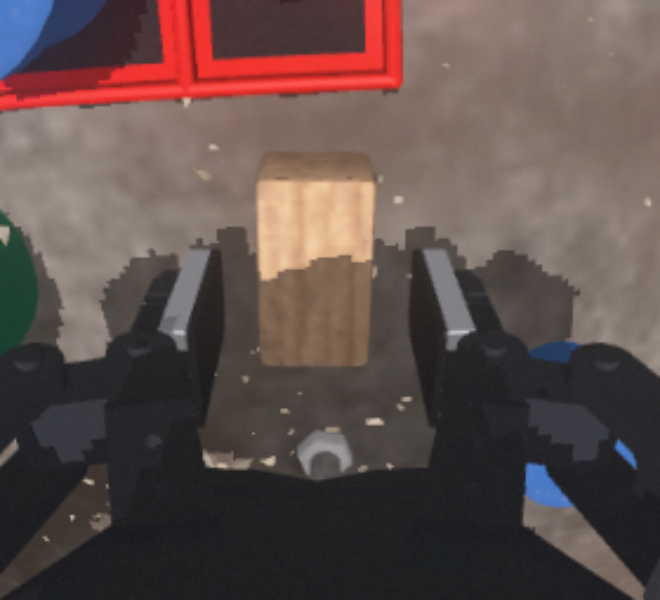

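The pads stand either side of the block at about z = 26 mm, i.e. about 22 mm behind the stated TCP. Another 18 mm down brings the tips to about 8 mm.

```bash
python3 -m creep '[[0,0,0,0,0,3,0.5],[0,0,0,0,0,6,0.5],[0,0,0,0,0,9,0.5],[0,0,0,0,0,12,0.5],[0,0,0,0,0,15,0.5],[0,0,0,0,0,18,0.5],[0,0,0,0,0,18,0.5],[0,0,0,0,0,18,0.5]]'; python3 -m creep '[[0,0,0,0,0,0,0.4],[0,0,0,0,0,0,0.3],[0,0,0,0,0,0,0.2],[0,0,0,0,0,0,0.15],[0,0,0,0,0,0,0.15],[0,0,0,0,0,0,0.15],[0,0,0,0,0,0,0.15],[0,0,0,0,0,0,0.15]]' 30; python3 -c "
from h import *
go(552.1,316.4,95,3)"
```

```text
clock: 26.75
position: [0.5441, 0.1327, -0.0148]
tcp_rot: [0.749, 0.662, 0.0, 0.0]
ft_force: [-0.1, 0.0, 0.4]
opening: 0.499
grip_force: 0.0
clock: 27.75
position: [0.5444, 0.1327, -0.0145]
tcp_rot: [0.749, 0.662, 0.0, 0.0]
ft_force: [0.8, 0.9, 4.6]
opening: 0.306
grip_force: 30.2
turn [  0.  -0. -10.] shift [ 183.3  -14.8 -109.5]
turn [-0.0e+00 -1.0e-01  1.7e+02] shift [ 183.3  -14.8 -109.5]
t 27.75 pos [544.4 132.7 -14.5] yaw_y -7.0 j6 18.2 F [0.8 0.9 4.6] op 0.306 grip 30.2
```

```bash
python3 -m creep '[[0,0,0,0,0,-10,0.15],[0,0,0,0,0,-35,0.15],[0,0,0,0,0,-70,0.15],[0,0,0,0,0,-100,0.15],[0,0,0,0,0,-115,0.15],[0,0,0,0,0,-120,0.15],[0,0,0,0,0,-120,0.15],[0,0,0,0,0,-120,0.15]]'; python3 -m creep '[[0,0,-2,25,-2,0,0.15],[0,0,-4,60,-5,0,0.15],[0,0,-6,95,-8,0,0.15],[0,0,-8,130,-11,0,0.15],[0,0,-10,160,-13,0,0.15],[0,0,-10,177,-14.5,0,0.15],[0,0,-10,183.3,-14.8,0,0.15],[0,0,-10,183.3,-14.8,0,0.15]]'; python3 -c "
from h import *
go(552.1,316.4,-10,3)
p,d,c=grab('wrist'); P=wcloud(d,c); cv2.imwrite('pics/w10.png',p)
print(top(P,.546,.213,.015,.03,.07))
m=(p[...,2]>p[...,0].astype(int)+25)&(P[...,2]>.11)&(P[...,2]<.17)&(abs(P[...,0]-.552)<.04)&(abs(P[...,1]-.316)<.05); q=P[m]; r=cv2.minAreaRect((q[:,:2]*1000).astype(np.float32)); print(len(q),np.median(q[:,2]),r)"
```

```text
clock: 28.75
position: [0.543, 0.1324, 0.1037]
tcp_rot: [0.749, 0.662, -0.001, -0.001]
ft_force: [-0.3, -0.9, -0.5]
opening: 0.31
grip_force: 29.6
clock: 29.75
position: [0.5516, 0.3159, 0.1047]
tcp_rot: [0.689, 0.725, -0.001, 0.0]
ft_force: [-0.3, -0.6, -0.6]
opening: 0.306
grip_force: 29.6
turn [-0.  0. -0.] shift [  0.5   0.6 114.7]
turn [1.0e-01 1.0e-01 1.8e+02] shift [  0.5   0.6 114.7]
t 29.75 pos [551.6 315.9 104.7] yaw_y 3.0 j6 24.6 F [-0.3 -0.6 -0.6] op 0.306 grip 29.6
(146, np.float64(57.7), array([546.6, 212.4]), array([14.1, 13. ]), 17.9)
5274 0.14196067421166933 ((546.2537841796875, 314.8102722167969), (40.8879280090332, 51.18912124633789), 3.680062770843506)
```

View pics/w10.png

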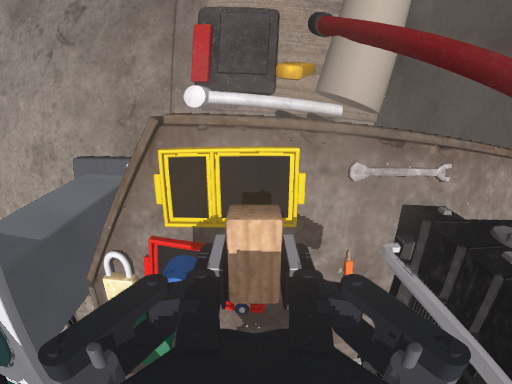

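The offcut is held level at (255,255) and aligned with the yellow wide bay at (258,187). The battery is still standing. Lower it.

```bash
python3 -m creep '[[0,0,0,0.4,0.4,25,0.15],[0,0,0,0.4,0.4,55,0.15],[0,0,0,0.4,0.4,80,0.15],[0,0,0,0.4,0.4,98,0.15],[0,0,0,0.4,0.4,108,0.15],[0,0,0,0.4,0.4,112,0.15],[0,0,0,0.4,0.4,114,0.15],[0,0,0,0.4,0.4,114,0.15]]'; python3 -c "
from h import *
go(552.1,316.4,-10.5,3)"
```

```text
clock: 30.8
position: [0.5528, 0.3171, -0.0081]
tcp_rot: [0.689, 0.725, 0.001, 0.0]
ft_force: [-0.1, 0.2, 0.2]
opening: 0.306
grip_force: 29.6
turn [ 0.1 -0.  -0. ] shift [-0.7 -0.7  2.4]
turn [-0.0e+00 -1.0e-01  1.8e+02] shift [-0.7 -0.7  2.4]
t 30.8 pos [552.8 317.1  -8.1] yaw_y 3.0 j6 24.6 F [-0.1  0.2  0.2] op 0.306 grip 29.6
```

```bash
python3 -m creep '[[0,0,0,-0.4,-0.4,1,0.15],[0,0,0,-0.4,-0.4,1.8,0.15],[0,0,0,-0.4,-0.4,1.8,0.15],[0,0,0,-0.4,-0.4,1.8,0.15],[0,0,0,-0.4,-0.4,1.8,0.35],[0,0,0,-0.4,-0.4,1.8,0.42],[0,0,0,-0.4,-0.4,1.8,0.42],[0,0,0,-0.4,-0.4,1.8,0.42]]'; python3 -m creep '[[0,0,0,0,0,-15,0.42],[0,0,0,0,0,-50,0.42],[0,0,0,0,0,-100,0.42],[0,0,0,0,0,-150,0.42],[0,0,0,0,0,-180,0.42],[0,0,0,0,0,-190,0.42],[0,0,0,0,0,-190,0.42],[0,0,0,0,0,-190,0.42]]'; python3 -c "
from h import *
p,d,c=grab('top'); P=cloud(d,c); P[d==0]=9
print(top(P,.552,.316,.035,.014,.04),top(P,.546,.213,.015,.03,.07),top(P,*OB['bolt']),top(P,*OB['green']))
go(538.2,61.5,175,90)
go(538.2,61.5,175,0)"
```

```text
clock: 31.8
position: [0.5519, 0.3164, -0.0106]
tcp_rot: [0.689, 0.725, 0.0, 0.0]
ft_force: [-0.4, -0.6, 0.6]
opening: 0.417
grip_force: 0.0
clock: 32.8
position: [0.5507, 0.3158, 0.1773]
tcp_rot: [0.689, 0.725, -0.002, -0.001]
ft_force: [0.5, -0.1, -0.9]
opening: 0.414
grip_force: 0.0
(86, np.float64(30.2), array([552.5, 301. ]), array([24.8, 18.8]), 7.3) (36, np.float64(57.0), array([545.3, 214. ]), array([12.7, 10.6]), 3.9) (18, np.float64(63.1), array([537.9,  62.4]), array([8.4, 8. ]), 60.9) (775, np.float64(49.2), array([435.5, 135.8]), array([62.4, 61. ]), 5.1)
turn [ -0.2  -0.1 -87. ] shift [-253.2  -25.5    2.5]
turn [-0.1  0.2 93. ] shift [-253.2  -25.5    2.5]
t 32.85 pos [550.6 315.7 177. ] yaw_y 3.0 j6 24.6 F [-0.4 -0.5  0. ] op 0.427 grip 0.0
turn [-0.2  0.1  3. ] shift [-253.2  -25.5    2.5]
turn [-1.00e-01 -3.00e-01 -1.77e+02] shift [-253.2  -25.5    2.5]
t 32.85 pos [550.6 315.7 177. ] yaw_y 3.0 j6 24.6 F [-0.4 -0.5  0. ] op 0.427 grip 0.0
```

```bash
python3 -m creep '[[0,0,1,-30,-3,0,0.4],[0,0,2,-70,-7,0,0.4],[0,0,3,-110,-11,0,0.4],[0,0,3,-150,-15,0,0.4],[0,0,3,-190,-19,0,0.4],[0,0,3,-225,-23,0,0.4],[0,0,3,-246,-25,0,0.4],[0,0,3,-253,-25.5,0,0.4]]'; python3 -m creep '[[0,0,0,0,0,0,0.4],[0,0,0,0,0,0,0.4],[0,0,0,0,0,20,0.4],[0,0,0,0,0,45,0.4],[0,0,0,0,0,65,0.4],[0,0,0,0,0,75,0.4],[0,0,0,0,0,75,0.4],[0,0,0,0,0,75,0.4]]'; python3 -c "
from h import *
go(538.2,61.5,3,0)
p,d,c=grab('wrist'); P=wcloud(d,c); P[d==0]=9; cv2.imwrite('pics/w11.png',p); print(top(P,*OB['bolt']))
p,d,c=grab('top'); P=cloud(d,c); P[d==0]=9
print(top(P,.552,.316,.035,.014,.04),top(P,.546,.213,.015,.03,.07),tray(p,P,'yellow',.528,.316))"
```

```text
clock: 33.85
position: [0.5385, 0.0613, 0.1778]
tcp_rot: [0.708, 0.706, -0.001, -0.001]
ft_force: [-0.7, 0.2, -0.3]
opening: 0.397
grip_force: 0.0
clock: 34.85
position: [0.5403, 0.0627, 0.1053]
tcp_rot: [0.707, 0.707, 0.001, 0.0]
ft_force: [0.7, -0.5, 0.6]
opening: 0.399
grip_force: 0.0
turn [ 0.1 -0.  -0. ] shift [ -1.2  -2.2 102.3]
turn [-0.0e+00 -1.0e-01  1.8e+02] shift [ -1.2  -2.2 102.3]
t 34.85 pos [540.3  62.7 105.3] yaw_y -0.0 j6 4.0 F [ 0.7 -0.5  0.6] op 0.399 grip 0.0
(144, np.float64(63.6), array([538.1,  61.3]), array([9.2, 9. ]), 90.0)
(288, np.float64(32.0), array([552.2, 316.7]), array([27. , 49.5]), 2.6) (39, np.float64(56.2), array([545.1, 213.1]), array([12.3, 12.4]), 4.9) (1038, array([526.8, 327. ]), array([140.1, 103.4]), 4.8)
```

View pics/w11.png

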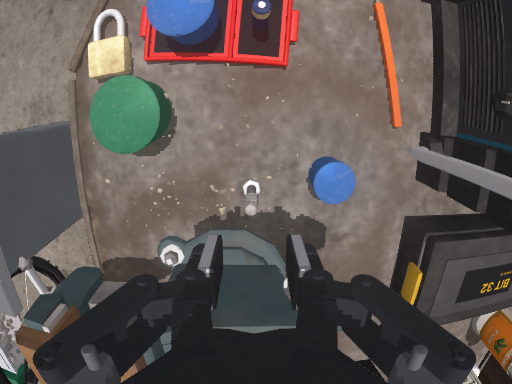

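The bolt stands at (251,195), centred between the fingers. The offcut measures at (552,317), the middle of its bay. Descend on the bolt.

```bash
python3 -m creep '[[0,0,0,-1,-1.8,0,0.4],[0,0,0,-1,-1.8,20,0.4],[0,0,0,-1,-1.8,45,0.4],[0,0,0,-1,-1.8,70,0.4],[0,0,0,-1,-1.8,88,0.4],[0,0,0,-1,-1.8,97,0.4],[0,0,0,-1,-1.8,102,0.4],[0,0,0,-1,-1.8,102,0.4]]'; python3 -m creep '[[0,0,0,0,0,0,0.4],[0,0,0,0,0,0,0.3],[0,0,0,0,0,0,0.2],[0,0,0,0,0,0,0.1],[0,0,0,0,0,0,0.02],[0,0,0,0,0,0,0.0],[0,0,0,0,0,0,0.0],[0,0,0,0,0,0,0.0]]' 30; python3 -c "
from h import *
go(489.8,313.3,110,3)"
```

```text
clock: 35.95
position: [0.538, 0.0614, 0.0026]
tcp_rot: [0.707, 0.707, 0.0, 0.0]
ft_force: [0.1, 0.1, -0.0]
opening: 0.4
grip_force: 0.0
clock: 36.95
position: [0.5379, 0.0614, 0.0027]
tcp_rot: [0.707, 0.707, 0.0, 0.0]
ft_force: [-0.8, 0.1, 4.9]
opening: 0.098
grip_force: 29.3
turn [ 0. -0. -3.] shift [ 251.9  -48.2 -107.3]
turn [ -0.  -0. 177.] shift [ 251.9  -48.2 -107.3]
t 36.95 pos [537.9  61.4   2.7] yaw_y -0.0 j6 3.9 F [-0.8  0.1  4.9] op 0.098 grip 29.3
```

```bash
python3 -m creep '[[0,0,0,0,0,-10,0],[0,0,0,0,0,-35,0],[0,0,0,0,0,-70,0],[0,0,0,0,0,-100,0],[0,0,0,0,0,-115,0],[0,0,0,0,0,-120,0],[0,0,0,0,0,-120,0],[0,0,0,0,0,-120,0]]'; python3 -m creep '[[0,0,-1,25,-5,0,0],[0,0,-2,65,-12,0,0],[0,0,-3,105,-20,0,0],[0,0,-3,145,-28,0,0],[0,0,-3,185,-35,0,0],[0,0,-3,220,-42,0,0],[0,0,-3,244,-47,0,0],[0,0,-3,252,-48.2,0,0]]';python3 -m creep '[[0,0,0,0,0,0,0],[0,0,0,0,0,0,0],[0,0,0,0,0,25,0],[0,0,0,0,0,50,0],[0,0,0,0,0,65,0],[0,0,0,0,0,70,0],[0,0,0,0,0,70,0],[0,0,0,0,0,70,0]]'; python3 -c "
from h import *
go(489.8,313.3,7,3)
p,d,c=grab('wrist'); P=wcloud(d,c); cv2.imwrite('pics/w12.png',p)
print(top(P,.552,.316,.035,.014,.04),tray(p,P,'yellow',.528,.316))"
```

```text
clock: 37.95
position: [0.5366, 0.0613, 0.1209]
tcp_rot: [0.707, 0.707, -0.001, -0.001]
ft_force: [0.2, 1.5, 0.1]
opening: 0.097
grip_force: 29.2
clock: 38.95
position: [0.4886, 0.3143, 0.1211]
tcp_rot: [0.688, 0.726, -0.001, -0.0]
ft_force: [-0.8, 0.9, 0.0]
opening: 0.097
grip_force: 29.2
clock: 39.95
position: [0.4905, 0.3139, 0.0535]
tcp_rot: [0.689, 0.725, 0.001, 0.0]
ft_force: [-0.5, 0.0, -0.6]
opening: 0.098
grip_force: 29.2
turn [ 0.1 -0.1 -0. ] shift [-0.6 -0.8 46.5]
turn [-1.0e-01 -2.0e-01  1.8e+02] shift [-0.6 -0.8 46.5]
t 39.95 pos [490.5 313.9  53.5] yaw_y 3.0 j6 27.2 F [-0.5  0.  -0.6] op 0.098 grip 29.2
(2386, np.float64(28.9), array([552.6, 315.9]), array([27.9, 49.7]), 3.3) (6067, array([530.2, 313.6]), array([146.6,  76.6]), 3.3)
```

View pics/w12.png

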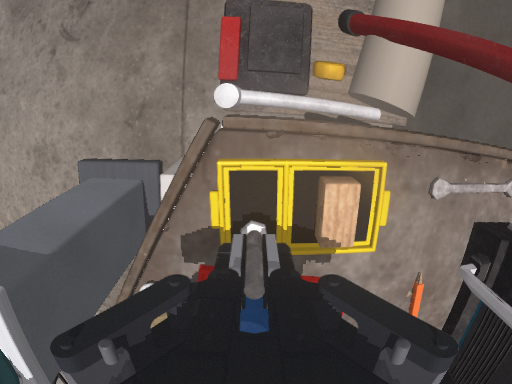

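The bolt is held upright, head down at (255,228), over the yellow narrow bay. The offcut at (339,212) is centred in the wide bay. Lower and feel for contact.

```bash
python3 -m creep '[[0,0,0,-0.3,-0.4,15,0],[0,0,0,-0.3,-0.4,28,0],[0,0,0,-0.3,-0.4,37,0],[0,0,0,-0.3,-0.4,42,0],[0,0,0,-0.3,-0.4,44.5,0],[0,0,0,-0.3,-0.4,45.5,0],[0,0,0,-0.3,-0.4,45.5,0],[0,0,0,-0.3,-0.4,45.5,0]]'; python3 -m creep '[[0,0,0,0,0,0.5,0],[0,0,0,0,0,1,0],[0,0,0,0,0,1,0],[0,0,0,0,0,1,0],[0,0,0,0,0,1,0],[0,0,0,0,0,1,0],[0,0,0,0,0,1,0],[0,0,0,0,0,1,0]]'; python3 -c "
from h import *
go(489.8,313.3,6.7,3)"
```

```text
clock: 41.0
position: [0.4895, 0.3133, 0.0073]
tcp_rot: [0.689, 0.725, 0.0, 0.0]
ft_force: [-0.3, -0.7, -0.2]
opening: 0.099
grip_force: 29.2
clock: 42.0
position: [0.4895, 0.3133, 0.0067]
tcp_rot: [0.689, 0.725, 0.0, 0.0]
ft_force: [-1.6, -1.1, 4.9]
opening: 0.098
grip_force: 29.7
turn [ 0. -0. -0.] shift [-0.   0.3 -0. ]
turn [ -0.  -0. 180.] shift [-0.   0.3 -0. ]
t 42.0 pos [489.5 313.3   6.7] yaw_y 3.0 j6 27.2 F [-1.6 -1.1  4.9] op 0.098 grip 29.7
```

Contact at 4.9 N. Release gently, rise clear and inspect.

```bash
python3 -m creep '[[0,0,0,0,0,-0.3,0.05],[0,0,0,0,0,-0.3,0.1],[0,0,0,0,0,-0.3,0.14],[0,0,0,0,0,-0.3,0.2],[0,0,0,0,0,-0.3,0.3],[0,0,0,0,0,-0.3,0.35],[0,0,0,0,0,-6,0.35],[0,0,0,0,0,-20,0.35]]'; python3 -m creep '[[0,0,0,0,0,-30,0.35],[0,0,0,0,0,-80,0.35],[0,0,0,0,0,-130,0.35],[0,0,0,0,0,-180,0.35],[0,0,0,-30,0,-210,0.35],[0,0,0,-60,0,-220,0.35],[0,0,0,-80,0,-220,0.35],[0,0,0,-80,0,-220,0.35]]'
python3 - <<'E'
from h import *
go(490,300,250,3)
for n,f in(("wrist",wcloud),("top",cloud)):
    p,d,c=grab(n); P=f(d,c); P[d==0]=9
    for k,v in dict(pot=(.4856,.2173,.034,.03,.07),bat=(.546,.213,.015,.03,.07),off=(.552,.316,.035,.014,.04),bolt=(.4898,.3133,.015,.045,.08),green=OB["green"],small=OB["small"]).items(): print(n,k,top(P,*v))
    if n=="wrist": cv2.imwrite("pics/w13.png",p)
E
```

```text
clock: 43.0
position: [0.4886, 0.3127, 0.0259]
tcp_rot: [0.689, 0.725, -0.001, -0.0]
ft_force: [0.4, 0.8, -0.1]
opening: 0.349
grip_force: 0.0
clock: 44.0
position: [0.4931, 0.2321, 0.2458]
tcp_rot: [0.689, 0.724, -0.0, -0.0]
ft_force: [-0.4, -0.0, 0.1]
opening: 0.348
grip_force: 0.0
turn [-0.  -0.  -0.1] shift [68.   0.3 -4.2]
turn [ -0.    0.  179.9] shift [68.   0.3 -4.2]
t 44.0 pos [493.1 232.1 245.8] yaw_y 2.9 j6 19.7 F [-0.4 -0.   0.1] op 0.348 grip 0.0
wrist pot (1335, np.float64(56.8), array([485.2, 217.3]), array([50.8, 51.3]), 3.8)
wrist bat (105, np.float64(56.2), array([545.7, 213. ]), array([14. , 13.3]), 4.3)
wrist off (797, np.float64(29.3), array([552. , 315.6]), array([27.2, 49.9]), 3.6)
wrist bolt (54, np.float64(67.8), array([490.2, 312.6]), array([8. , 8.2]), 2.9)
wrist green (1216, np.float64(48.3), array([436.6, 138.6]), array([63.9, 54.6]), 8.7)
wrist small (254, np.float64(38.2), array([613.9,  79.5]), array([22.8, 36.8]), 43.5)
top pot (100, np.float64(58.8), array([481.4, 235.6]), array([45.8, 15. ]), 13.5)
top bat None
top off None
top bolt (17, np.float64(67.4), array([488.9, 314.8]), array([7.8, 6.9]), 8.8)
top green (315, np.float64(49.7), array([442.4, 119.2]), array([61.2, 27. ]), 22.0)
top small (229, np.float64(39.8), array([607.5,  76.4]), array([36. , 35.6]), 47.4)
```

View pics/w13.png

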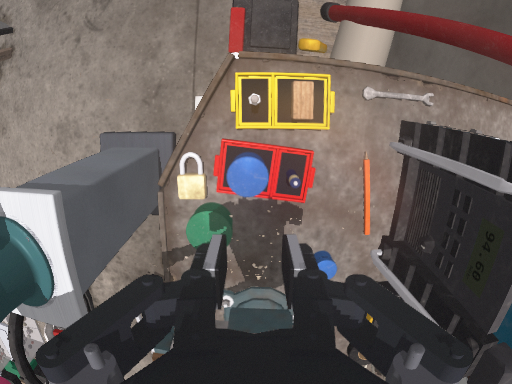

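The view shows the bolt at (254,99) and the offcut at (303,98) in the yellow tray. The pot at (247,176) and the battery at (294,181) are in the red tray. All are upright and centred, and the green pot and padlock are untouched.

```bash
python3 -c "
from workcell import ctrl
print(ctrl.close_job())"
```

```text
the job is handed in; nothing more can be done
None
```

Both kits are made up and the job is handed in: each item measured upright on its bay floor and within about 2 mm of the bay's middle, the green pot and padlock were left alone, and the robot clock read about 44 s.

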